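Square a turning blank into the corner stop

TASK

Push the longer of the two square-sawn dark wooden blanks along the bench until its long side lies flush along the aluminium fence and its end is hard up against the steel end stop, so that it sits square in the corner, ready for marking. Only push it with the fingers: do not lift it or tip it, and leave everything else on the bench where it is.

Things in the scene. Friction and masses are not known exactly. Their poses are not given: they have to be found in the camera images.
- stop: corner stop, fixed. Origin: the inside corner at bench level. Aluminium fence: from the corner 450 mm along -y; working face x = 0, looks to -x (to the robot); 30 mm thick, 25 mm high. Steel end stop at its left end: working face y = 0, looks to -y; 40 mm thick, spans x -70 to +30 mm, 40 mm high; black knob on it at x = +10 mm, up to 63 mm high. A blank set home is centred at x -25, y -65 mm
- long: the LONGER square-sawn blank, the one to push: loose, dark wood, 50 x 130 x 40 mm high (x, y, z), 0.13 to 0.26 kg; origin at the centre of its underside, y axis along its length. It starts clear of the fence on the robot's side, turned at most 0.5 rad from world y, well to the right of the end stop
- short: the SHORTER square-sawn blank, a bystander: same dark wood, 50 x 80 x 40 mm high (x, y, z); origin at the centre of its underside, y axis along its length
- bowl_blank: bystander: round pale wooden bowl blank, 112 mm diameter, 48 mm high; origin at the centre of its underside
- jar: bystander: amber jar of finish, 68 mm diameter, 85 mm high; origin at the centre of its underside
- mallet: bystander: wooden mallet lying on the bench, handle along its -x axis (reaches 150 mm from the origin), head 72 mm diameter and 100 mm long across at x = +26 mm; origin on the bench under it
- gouge: bystander: turning gouge lying on the bench, 385 mm long along its x axis (wooden handle from -200 to 0 mm, steel blade 17 to 185 mm), 32 mm thick; origin on the bench under the ferrule
- chuck: bystander: steel four-jaw lathe chuck, 94 mm diameter, 63 mm high; origin at the centre of its underside
- pencil: bystander: pencil, 162 mm long along its x axis, 8 mm thick; origin on the bench under its middle
- dowel: bystander: upright round pale dowel offcut, 40 mm diameter, 70 mm high; origin at the centre of its underside
Mind the look-alikes: they are no part of the job. What is shaped like the long but green is not meant.

How it is judged:
At the end, for the whole second after the job is handed in: the longer blank lies flat and at rest on the bench, its long side within 3 mm of the fence, its end within 3 mm of the end stop, and parallel to the fence within 0.03 rad (x of long in the frame of stop between -0.028 and -0.022 m and y of long in the frame of stop between -0.068 and -0.062 m and angle between the y axis of long and the y axis of stop, either way round below 0.03 rad and angle between long's own z axis and vertical below 0.03 rad and height (world z) of long below 0.004 m and linear speed of long below 0.01 m/s); the robot touches nothing.
It fails at once if the longer blank is lifted off the bench (over 8 mm) or tipped (over 0.15 rad) (height (world z) of long above 0.008 m or angle between long's own z axis and vertical above 0.15 rad).
It fails at once if anything else on the bench (shorter blank, bowl blank, jar, mallet, gouge, chuck, pencil, dowel) is moved by more than 25 mm (distance of any of short, bowl_blank, jar, mallet, gouge, chuck, pencil, dowel from where it was at the start of the episode above 0.025 m).
It also fails if it takes over 64 s, if anything falls off the work surface, if the arm or the gripper's body presses on something with over 40 N, if the wrist force passes 120 N, or if a joint passes its speed limit or range.

ROBOT

A 6-joint arm with a two-finger parallel gripper is mounted at the origin on the work surface. World frame = base frame: x ahead of the robot, y to its left, z up, the work surface at z = 0. Lengths are in m, angles in rad, forces in N, time in s.
With the tool pointing down it reaches from about 0.35 to 0.875 m from the base axis. Payload 15.5 kg.
Tool frame: the origin (TCP) lies at the very end of the fingers, on their centre line; the grasp point (between the pads) lies manip.tcp_to_grasp behind it (manip.tcp_to_grasp is the distance from the TCP to the grasp point, in m); z points along the fingers, y is the direction in which the jaws open and shut (so a half turn about z gives the same grasp; the last joint's range is limited). The gripper opens to 85 mm and grips with 20 to 120 N. Pads are 22 mm wide; open, the fingers measure 114 mm over their backs; the gripper's body (76 mm by 85 mm) begins 54 mm behind the grasp point. The pads swing forward as they close: fully open they stand 13 mm farther back than shut.
Start: joints at [-1.369, 0.494, 1.345, -0, 1.302, -0.096], TCP at [0.183, -0.598, 0.231] pointing down, gripper open.
Joint ranges: [-2.91, 2.91], [-0.82, 2.16], [0.22, 2.67], [-1.22, 4.37], [0.12, 2.79], [-3.08, 3.08]. Speed limits (rad/s): [1.89, 1.89, 2.57, 3.01, 3.01, 3.01].

INTERFACE

Orientations are given as a unit quaternion [w, x, y, z].
In Python, from bench import manip gives the robot as it stands.
- The arm moves only by the tool move_arm, never from a script. Its argument "plan" is a list of rows, each a list of 7 numbers: the opening, from 0 (shut) to 1 (fully open), then the shift along the tool's x, y, z in mm, then the turn, a rotation vector about the tool's x, y, z in rad. In form: [[jaw, tx, ty, tz, ax, ay, az], ...]. A call has 1 to 5 rows; each row is the pose to reach, as a shift and turn from the pose measured when the call began, along the tool's axes at that moment; what a row does not reach only later rows make up. A row lasts 1/8 s, in which the tool goes at most 62.5 mm and 10.7 degrees, less where a joint would pass 70% of its speed; a pose out of reach is approached as far as the arm can. A call with a gripper value outside its range is refused whole. The fingers move at their own pace and stop on an object; the grip force is fixed at half the most. Time passes only in rows, so rows that repeat a pose let the fingers close. It gives the time, the measured TCP pose, the force and the opening at its end, in the units of the state.
- manip.read_state(): the state, without advancing time (a new reading comes with each control period).
- manip.grab_frame(name): name is "scene" or "top" or "wrist"; returns a dict with "color" (400x640x3 uint8, red, green, blue), "range_z" (400x640 float32, m along the optical axis (not along the pixel's ray), 0 where there is no reading), "mtx" (3x3 intrinsics, pixels), "position" and "rotation" of the camera in the world. Camera axes: x right, y down, z forward; pixel columns grow to the right and rows downward; lengths in m; the calibration is good to about 2 mm. A picture is of the moment at which its call begins.
- manip.sign_off(): hands the job in, once; it reports no verdict.
The state is a dict: "clock": time; "qpos": joint angles; "dq": joint speeds; "joint_torque": joint torques, N m; "position": TCP position; "ee_rot": TCP orientation; "wrist_force": force on the tool from outside, world axes, zero at the start; "torque": the same for the moment, N m; "gripper_width": opening from 0.0 (shut) to 1.0 (fully open).
Only numpy, scipy, OpenCV 4.12 (cv2) and the standard library are available. Lean on these libraries where they do the work, as an engineer would, in place of code of your own. Each camera call takes 0.05 s, during which the arm holds its last target.

## Working session

There is one attempt and no reset: what is moved stays moved. The work goes in short steps, Python scripts to look and compute and a tool call to move; the robot and the scene stay as the last step left them, time stands still between calls to the robot, and variables do not carry over. Pictures are saved under pics/ and viewed, and the job is handed in when it is done.

Besides the shell and the picture viewer there is one more tool, called by a JSON object that holds its "op" and its "data". move_arm: Moves the arm, as the interface text tells. Its arguments: {"type":"object","properties":{"plan":{"type":"array"}},"required":["plan"]}

```bash
mkdir -p pics; ls; python3 - <<'E'
from bench import manip
import cv2
for n in ["top","scene"]:
    f=manip.grab_frame(n); cv2.imwrite(f"pics/{n}0.png",f["color"][:,:,::-1]); print(n,f["mtx"],f["position"],f["rotation"])
s=manip.read_state(); print(s); print(manip.tcp_to_grasp)
E
```

```text
pics
top [[374.72910774   0.         326.7789661 ]
 [  0.         374.72910774 196.76000368]
 [  0.           0.           1.        ]] [0.43285258 0.00536771 1.06985274] [-0.04334962  0.70655771 -0.70556115  0.03287059]
scene [[433.52728071   0.         316.44893936]
 [  0.         433.52728071 193.12257682]
 [  0.           0.           1.        ]] [0.95046335 0.80564816 1.08241574] [-0.08169334  0.2358314   0.90585654 -0.34224798]
{'clock': 0.1, 'qpos': array([-1.36947819e+00,  4.94128734e-01,  1.34607518e+00, -4.36148089e-06,
        1.30249576e+00, -9.54742852e-02]), 'dq': array([-0.00091352, -0.00138299, -0.00031909,  0.00110163, -0.00050603,
        0.00050306]), 'joint_torque': array([-1.52710677e-04, -8.83594036e+01, -3.84560573e+01, -4.10820485e-05,
        5.28665536e-03,  3.75817444e-05]), 'position': array([ 0.18273548, -0.59734809,  0.23075306]), 'ee_rot': array([-5.52622327e-04,  9.89009236e-01,  1.47852710e-01, -3.13785182e-05]), 'wrist_force': array([ 0.28656873,  0.77225177, -0.1989337 ]), 'torque': array([-0.02363613, -0.04456339, -0.06635603]), 'gripper_width': 1.000832306442253}
0.0187
```

View pics/top0.png

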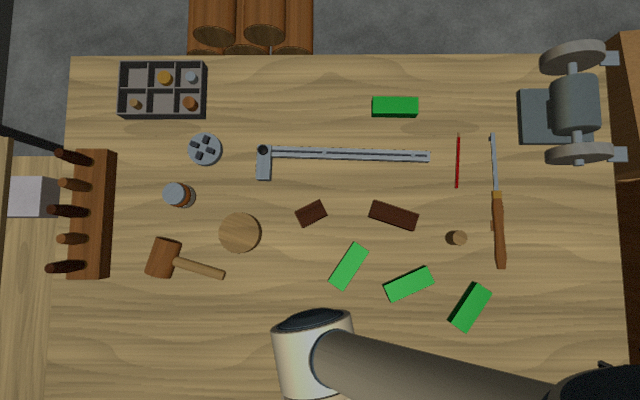

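View pics/scene0.png

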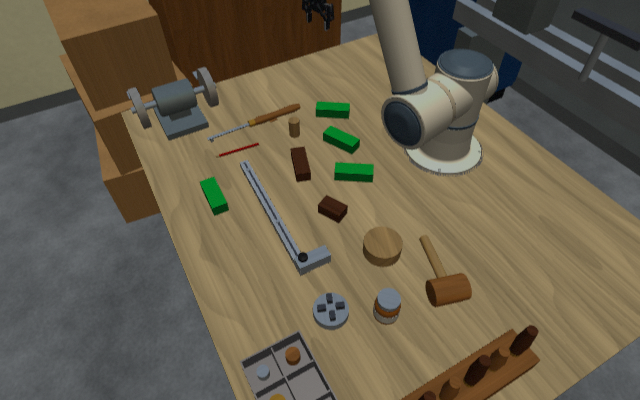

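The top view shows the long dark blank at about (394,215) and the short one at (311,213). The fence runs along row 155 from column 270 to 429, with the end stop at (263,163) on its left. The green blanks are decoys. Next I measure the poses.

```bash
cat > h.py <<'E'
import numpy as np, cv2
from bench import manip
from scipy.spatial.transform import Rotation as R
def rot(f):
    q=np.array(f["rotation"]); 
    return q if q.shape==(3,3) else R.from_quat(q[[1,2,3,0]]).as_matrix()
def cloud(f):
    v,u=np.mgrid[0:400,0:640]; z=f["range_z"]; K=f["mtx"]
    p=np.stack([(u-K[0,2])/K[0,0]*z,(v-K[1,2])/K[1,1]*z,z],-1)
    return p@rot(f).T+f["position"]
def ray(f,uv,h):
    K=f["mtx"];d=np.array([(uv[0]-K[0,2])/K[0,0],(uv[1]-K[1,2])/K[1,1],1.])@rot(f).T
    p=f["position"]; return (p+d*(h-p[2])/d[2])
def plane(f,uvs,h): return np.array([ray(f,u,h)[:2] for u in uvs])
def dark(f,P):
    h=cv2.cvtColor(f["color"],cv2.COLOR_RGB2HSV)
    z=P[...,2]
    m=((h[...,0]<14)&(h[...,1]>90)&(h[...,2]<110)&(z>0.03)&(z<0.05)&(P[...,0]>0.3)&(P[...,0]<.8)&(abs(P[...,1])<.4)).astype(np.uint8)
    return m
def blanks(f,draw=None):
    P=cloud(f); m=dark(f,P); n,l,st,_=cv2.connectedComponentsWithStats(m)
    out=[]
    for i in range(1,n):
        if st[i,4]<60: continue
        v,u=np.nonzero(l==i); 
        xy=plane(f,np.stack([u,v],1),0.04).astype(np.float32)
        # pixel half-size grows each side
        r=cv2.minAreaRect(xy*1000); c,(w,hh),a=r
        b=cv2.boxPoints(r); e=[b[1]-b[0],b[2]-b[1]]; L=max(e,key=np.linalg.norm)
        ang=np.arctan2(-L[0],L[1]); ang=(ang+np.pi/2)%np.pi-np.pi/2
        out.append((np.round(c,1),round(max(w,hh),1),round(min(w,hh),1),round(ang,3),st[i,4],round(float(np.median(P[v,u,2])),4)))
    return out
E
python3 - <<'E'
from h import *
for n in ["top","scene"]:
    f=manip.grab_frame(n); P=cloud(f)
    print(n); [print(b) for b in blanks(f)]
    z=P[...,2]; h=cv2.cvtColor(f["color"],cv2.COLOR_RGB2HSV)
    m=((h[...,1]<60)&(z>0.018)&(z<0.032)&(P[...,0]>0.45)&(P[...,0]<.65)&(P[...,1]>-.35)&(P[...,1]<.25)).astype(np.uint8)
    k,l,st,_=cv2.connectedComponentsWithStats(m); i=1+np.argmax(st[1:,4]); v,u=np.nonzero(l==i)
    r=cv2.minAreaRect((plane(f,np.stack([u,v],1),.025)*1000).astype(np.float32)); print("fence",r,cv2.boxPoints(r).round(1).tolist())
    m=((h[...,1]<60)&(z>0.034)&(z<0.046)&(P[...,0]>0.4)&(P[...,0]<.65)&(P[...,1]>.1)&(P[...,1]<.25)).astype(np.uint8)
    k,l,st,_=cv2.connectedComponentsWithStats(m); i=1+np.argmax(st[1:,4]); v,u=np.nonzero(l==i)
    r=cv2.minAreaRect((plane(f,np.stack([u,v],1),.04)*1000).astype(np.float32)); print("stop",r,cv2.boxPoints(r).round(1).tolist())
E
```

```text
top
(array([499.2,  66. ]), 77.4, 48.2, np.float32(0.465), np.int32(464), 0.0406)
(array([ 494.1, -161.6]), 129.3, 48.5, np.float32(-0.31), np.int32(782), 0.0405)
fence ((619.289794921875, 181.99778747558594), (34.44916534423828, 1.2081115528417286e-05), 1.0630968809127808) [[602.0999755859375, 181.6999969482422], [602.0999755859375, 181.6999969482422], [636.5, 182.3000030517578], [636.5, 182.3000030517578]]
stop ((621.3803100585938, 200.78311157226562), (40.066650390625, 54.744510650634766), 87.2956771850586) [[593.0999755859375, 182.10000610351562], [647.7999877929688, 179.5], [649.7000122070312, 219.5], [595.0, 222.10000610351562]]
scene
(array([ 500., -157.]), 135.9, 49.3, np.float32(-0.317), np.int32(400), 0.0386)
(array([505.4,  71.7]), 83.3, 56.1, np.float32(0.469), np.int32(354), 0.0387)
fence ((624.6154174804688, 221.40089416503906), (10.85629653930664, 50.02942657470703), 85.6098861694336) [[599.2999877929688, 217.89999389648438], [649.0999755859375, 214.10000610351562], [650.0, 224.89999389648438], [600.0999755859375, 228.6999969482422]]
stop ((624.7205810546875, 205.05838012695312), (43.061466217041016, 52.53579330444336), 89.44670104980469) [[598.2000122070312, 183.8000030517578], [650.7999877929688, 183.3000030517578], [651.2000122070312, 226.3000030517578], [598.7000122070312, 226.8000030517578]]
```

```bash
python3 - <<'E'
from h import *
for n in ["top","scene"]:
    f=manip.grab_frame(n); P=cloud(f)
    z=P[...,2]; h=cv2.cvtColor(f["color"],cv2.COLOR_RGB2HSV)
    box=(P[...,0]>0.55)&(P[...,0]<.75)&(P[...,1]>-.35)&(P[...,1]<.25)
    print(n,[ (a,int(((z>a)&(z<a+.005)&box).sum())) for a in (.005,.01,.015,.02,.025,.03,.035,.04)])
    for nm,lo,hi,hh in (("fence",.015,.031,.025),("stop",.033,.047,.04)):
        m=((z>lo)&(z<hi)&box)
        if nm=="fence": m&=(P[...,1]<.17)
        m=m.astype(np.uint8); k,l,st,_=cv2.connectedComponentsWithStats(m); i=1+np.argmax(st[1:,4]); v,u=np.nonzero(l==i)
        r=cv2.minAreaRect((plane(f,np.stack([u,v],1),hh)*1000).astype(np.float32)); print(nm,st[i],r,cv2.boxPoints(r).round(1).tolist())
E
```

```text
top [(0.005, 276), (0.01, 79), (0.015, 77), (0.02, 626), (0.025, 1025), (0.03, 55), (0.035, 170), (0.04, 240)]
fence [ 275  146  155   16 1680] ((669.9121704101562, -49.15065002441406), (437.6000061035156, 32.655677795410156), 88.05486297607422) [[646.2000122070312, -267.29998779296875], [678.7999877929688, -268.3999938964844], [693.7000122070312, 169.0], [661.0, 170.10000610351562]]
stop [255 144  16  36 414] ((644.06201171875, 200.17869567871094), (40.59934997558594, 100.13491821289062), 87.97650909423828) [[593.2999877929688, 181.6999969482422], [693.4000244140625, 178.10000610351562], [694.7999877929688, 218.6999969482422], [594.7000122070312, 222.1999969482422]]
scene [(0.005, 138), (0.01, 77), (0.015, 100), (0.02, 678), (0.025, 374), (0.03, 50), (0.035, 257), (0.04, 88)]
fence [ 240  160   61   99 1052] ((674.8594970703125, -48.47796630859375), (438.79266357421875, 32.348876953125), 88.00068664550781) [[651.0, -267.20001220703125], [683.4000244140625, -268.29998779296875], [698.7000122070312, 170.1999969482422], [666.2999877929688, 171.3000030517578]]
stop [294 245  37  25 371] ((647.9852294921875, 204.28431701660156), (42.61762237548828, 100.08583068847656), 87.74671173095703) [[597.0999755859375, 185.0], [697.2000122070312, 181.0], [698.7999877929688, 223.60000610351562], [598.7999877929688, 227.5]]
```

```bash
python3 - <<'E'
from h import *
f=manip.grab_frame("top"); c=f["color"][120:280,240:500,::-1]
cv2.imwrite("pics/crop0.png",cv2.resize(c,None,fx=3,fy=3,interpolation=cv2.INTER_NEAREST))
E
```

```text
(no output)
```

View pics/crop0.png

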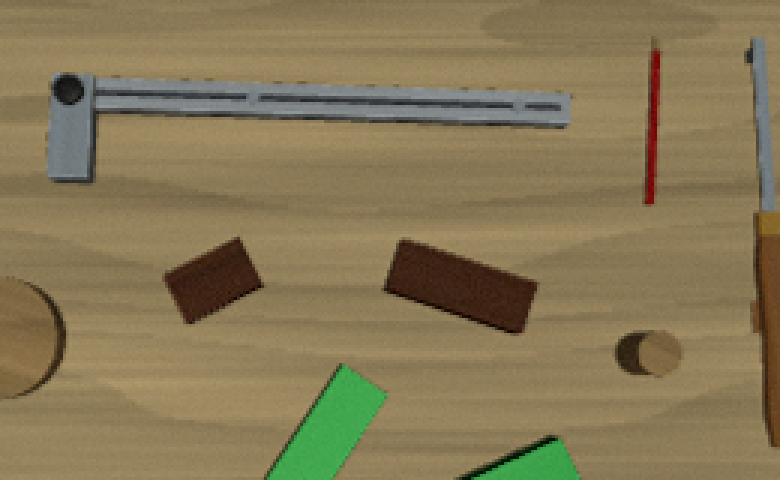

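Fence frame: the corner is at about (0.664, 0.181) and the yaw is -0.034. The two cameras differ by about 4 mm. The long blank is at (0.497, -0.159) with yaw -0.31, and its measured size of 129 x 48 mm fits.

Plan: line the jaws up with the fence and push +x with both fingers until it seats, then push its right end along the fence.

{"op": "move_arm", "data": {"plan": [[0.7, 180, -174, 0, 0, 0, 0.17], [0.7, 180, -174, 0, 0, 0, 0.33], [0.7, 359, -348, 0, 0, 0, 0.33], [0.7, 359, -348, 0, 0, 0, 0.33], [0.7, 359, -348, 0, 0, 0, 0.33]]}}

```text
clock: 0.98
position: [0.3345, -0.3224, 0.2314]
ee_rot: [0.0, 1.0, -0.017, 0.0]
wrist_force: [1.1, -1.0, -0.1]
gripper_width: 0.697
```

{"op": "move_arm", "data": {"plan": [[0.7, 85, -165, 0, 0, 0, 0], [0.7, 85, -165, 0, 0, 0, 0], [0.7, 85, -165, 0, 0, 0, 0], [0.7, 85, -165, 100, 0, 0, 0], [0.7, 85, -165, 150, 0, 0, 0]]}}

```text
clock: 1.6
position: [0.4262, -0.1597, 0.1057]
ee_rot: [0.001, 1.0, -0.016, 0.002]
wrist_force: [1.3, -0.4, -0.7]
gripper_width: 0.697
```

```bash
python3 - <<'E'
from h import *
s=manip.read_state();print(s["position"],s["ee_rot"],s["wrist_force"])
for n in ["scene","top"]:
    f=manip.grab_frame(n); [print(b) for b in blanks(f)]
    if n=="scene": cv2.imwrite("pics/s1.png",cv2.resize(f["color"][80:280,200:500,::-1],None,fx=2.5,fy=2.5))
f=manip.grab_frame("wrist");cv2.imwrite("pics/w1.png",f["color"][:,:,::-1])
E
```

```text
[ 0.42615325 -0.15973099  0.10572576] [ 8.39520560e-04  9.99876173e-01 -1.56239088e-02  1.68130779e-03] [ 1.34569313 -0.37248647 -0.68503169]
(array([ 500. , -156.1]), 139.2, 49.1, np.float32(-0.322), np.int32(399), 0.0387)
(array([504.4,  70.9]), 81.1, 56.5, np.float32(0.412), np.int32(345), 0.0386)
(array([499.1,  66.1]), 77.6, 48.2, np.float32(0.465), np.int32(459), 0.0406)
(array([ 505.5, -128. ]), 57.1, 48.8, np.float32(-0.307), np.int32(311), 0.0403)
```

View pics/s1.png

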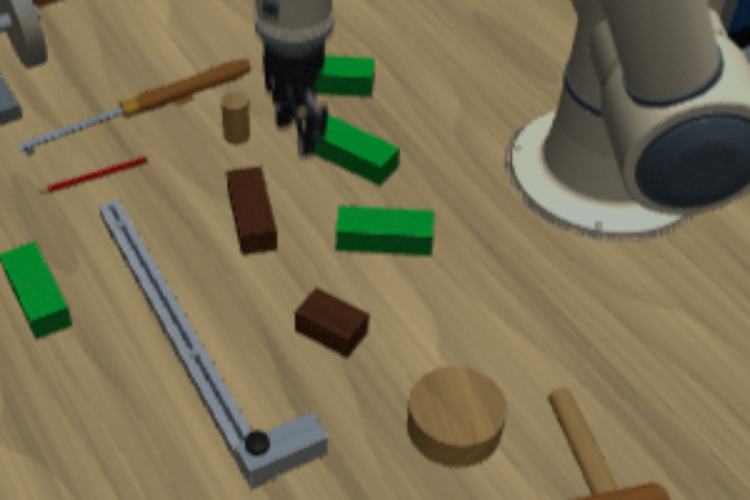

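View pics/w1.png

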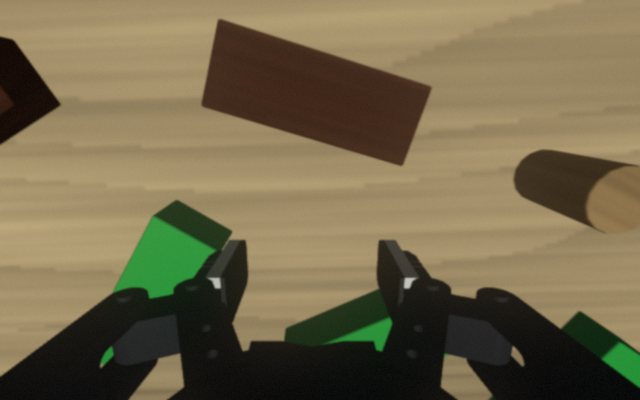

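The wrist view shows the blank ahead, with its nearest corner at (402,165), and a green block close to the left finger at (231,235). I check that clearance before going down.

```bash
python3 - <<'E'
from h import *
f=manip.grab_frame("wrist");P=cloud(f);c=f["color"].astype(int)
g=((c[...,1]>90)&(c[...,0]<80)&(P[...,2]>.02)).astype(np.uint8)
n,l,st,_=cv2.connectedComponentsWithStats(g)
for i in range(1,n):
    if st[i,4]>200:
        Q=P[l==i]; 
        print(st[i],np.median(Q[:,2]), "maxx",Q[Q[:,0].argmax()], "miny",Q[Q[:,1].argmin()])
h=cv2.cvtColor(f["color"],cv2.COLOR_RGB2HSV)
Q=P[(h[...,0]<14)&(h[...,1]>90)&(h[...,2]<110)&(P[...,2]>.03)&(P[...,2]<.05)&(P[...,1]<0)]
r=cv2.minAreaRect((Q[:,:2]*1000).astype(np.float32));print(r,cv2.boxPoints(r))
k=P[(c.max(-1)<70)&(P[...,2]>.09)&(P[...,2]<.15)]
for s in (k[k[:,1]>-.16],k[k[:,1]<-.16]): print("finger",s.min(0),s.max(0))
E
```

```text
[ 115  216  101   82 4318] 0.04060920755111913 maxx [ 0.49088727 -0.16111224  0.24812366] miny [ 0.49088727 -0.16111224  0.24812366]
[320 316  72  35 938] 0.040748783721423404 maxx [ 0.49088727 -0.16111224  0.24812366] miny [ 0.3355488  -0.21402552  0.04044242]
[ 598  341   42   46 1008] 0.04079140422933937 maxx [ 0.49088727 -0.16111224  0.24812366] miny [ 0.27152633 -0.40976713  0.03999079]
((496.0504455566406, -162.2353973388672), (128.93954467773438, 48.71563720703125), 71.59660339355469) [[ 452.5849   -215.71811 ]
 [ 498.80908  -231.0979  ]
 [ 539.516    -108.752686]
 [ 493.2918    -93.372894]]
finger [ 0.41397141 -0.12933924  0.11108249] [ 0.43740315 -0.11546082  0.14992329]
finger [ 0.41165874 -0.20221115  0.11268231] [ 0.43497637 -0.18770967  0.14991257]
```

```bash
python3 - <<'E'
from h import *
f=manip.grab_frame("wrist")
for u in [(155,215),(212,255),(231,235),(177,200)]: print(u,ray(f,u,.04)[:2],ray(f,u,0)[:2])
E
```

```text
(155, 215) [ 0.42562986 -0.05315796] [ 0.41306506 -0.03250827]
(212, 255) [ 0.39493961 -0.08838415] [ 0.37653611 -0.0744361 ]
(231, 235) [ 0.40946113 -0.10317775] [ 0.3938203  -0.09204412]
(177, 200) [ 0.43564277 -0.06955139] [ 0.42498288 -0.05202048]
```

The green corner is at (0.394, -0.090) and the finger starts at x 0.412, y -0.115, so it is clear. Now down.

{"op": "move_arm", "data": {"plan": [[0.7, 0, 0, 55, 0, 0, 0], [0.7, 0, 0, 95, 0, 0, 0], [0.7, 0, 0, 100, 0, 0, 0], [0.7, 0, 0, 100, 0, 0, 0]]}}

```text
clock: 2.35
position: [0.4269, -0.1617, 0.01]
ee_rot: [0.001, 1.0, -0.017, 0.002]
wrist_force: [-0.2, -0.7, 0.2]
gripper_width: 0.701
```

{"op": "move_arm", "data": {"plan": [[0.7, 12, 0, 4, 0, 0, 0], [0.7, 24, 0, 4, 0, 0, 0], [0.7, 36, 0, 4, 0, 0, 0], [0.7, 48, 0, 4, 0, 0, 0], [0.7, 60, 0, 4, 0, 0, 0]]}}

```text
clock: 2.98
position: [0.4876, -0.1637, 0.0062]
ee_rot: [0.001, 1.0, -0.017, 0.002]
wrist_force: [-2.2, 0.2, 1.2]
gripper_width: 0.705
```

{"op": "move_arm", "data": {"plan": [[0.7, 12, 0, 0, 0, 0, 0], [0.7, 24, 0, 0, 0, 0, 0], [0.7, 36, 0, 0, 0, 0, 0], [0.7, 48, 0, 0, 0, 0, 0], [0.7, 60, 0, 0, 0, 0, 0]]}}

```text
clock: 3.6
position: [0.5484, -0.1657, 0.0064]
ee_rot: [0.001, 1.0, -0.017, 0.002]
wrist_force: [-0.4, -0.5, -1.6]
gripper_width: 0.7
```

```bash
python3 - <<'E'
from h import *
s=manip.read_state();print(s["position"],s["ee_rot"],s["wrist_force"])
f=manip.grab_frame("scene"); [print(b) for b in blanks(f)]
f=manip.grab_frame("wrist");cv2.imwrite("pics/w2.png",f["color"][:,:,::-1]); [print(b) for b in blanks(f)]
E
```

```text
[ 0.54835463 -0.1656912   0.00637182] [ 7.91153635e-04  9.99853558e-01 -1.70221040e-02  1.57656960e-03] [-0.43219147 -0.45699098 -1.5685624 ]
(array([ 587.4, -152. ]), 139.1, 55.0, np.float32(-0.055), np.int32(444), 0.0382)
(array([504.7,  71.4]), 83.3, 54.6, np.float32(0.469), np.int32(351), 0.0385)
(array([ 586.6, -158.8]), 128.9, 50.9, np.float32(-0.034), np.int32(50743), 0.0407)
```

View pics/w2.png

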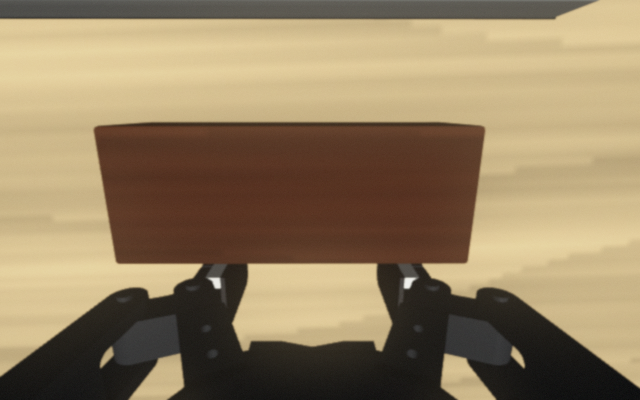

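The wrist view shows the blank square across both fingers, with yaw -0.034 matching the fence. The fence is ahead at row 17. I carry on to the fence, slowing near the end.

{"op": "move_arm", "data": {"plan": [[0.7, 10, 0, 0, 0, 0, 0], [0.7, 20, 0, 0, 0, 0, 0], [0.7, 27, 0, 0, 0, 0, 0], [0.7, 31, 0, 0, 0, 0, 0], [0.7, 34, 0, 0, 0, 0, 0]]}}

```text
clock: 4.32
position: [0.5832, -0.167, 0.0066]
ee_rot: [0.001, 1.0, -0.017, 0.002]
wrist_force: [-1.8, 0.4, 1.3]
gripper_width: 0.7
```

{"op": "move_arm", "data": {"plan": [[0.7, 2, 0, 0, 0, 0, 0], [0.7, 4, 0, 0, 0, 0, 0]]}}

```text
clock: 4.58
position: [0.5871, -0.1671, 0.0067]
ee_rot: [0.001, 1.0, -0.017, 0.002]
wrist_force: [-1.0, -0.0, 0.1]
gripper_width: 0.697
```

```bash
python3 - <<'E'
from h import *
s=manip.read_state();print(s["position"],s["wrist_force"])
f=manip.grab_frame("wrist");cv2.imwrite("pics/w3.png",f["color"][:,:,::-1]); [print(b) for b in blanks(f)]
E
```

```text
[ 0.58712922 -0.16714796  0.00665149] [-1.02070481 -0.02221478  0.1219714 ]
(array([ 623.5, -160.2]), 128.8, 50.7, np.float32(-0.039), np.int32(50405), 0.0407)
```

View pics/w3.png

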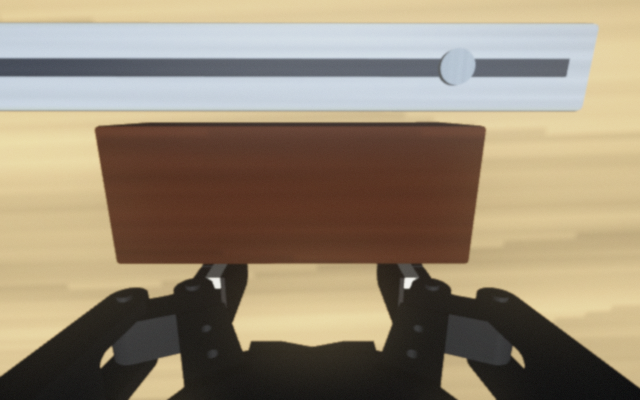

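{"op": "move_arm", "data": {"plan": [[0.7, 1, 0, 0, 0, 0, 0], [0.7, 2, 0, 0, 0, 0, 0], [0.7, 3, 0, 0, 0, 0, 0]]}}

```text
clock: 5.0
position: [0.5905, -0.1673, 0.0066]
ee_rot: [0.001, 1.0, -0.017, 0.002]
wrist_force: [-0.6, -0.3, 0.7]
gripper_width: 0.702
```

```bash
python3 - <<'E'
from h import *
f=manip.grab_frame("wrist");P=cloud(f); [print(b) for b in blanks(f)]
for u in (150,300,440):
    z=P[:200,u,2]; x=P[:200,u,0]
    fe=x[(z>.02)&(z<.03)&(x>.6)]; bl=x[(z>.035)&(z<.045)]
    print(u,"fence face",fe.min(),"blank front",bl.max())
E
```

```text
(array([ 626.8, -160.3]), 128.7, 50.5, np.float32(-0.036), np.int32(50146), 0.0407)
150 fence face 0.6537849467930219 blank front 0.6536572482447853
300 fence face 0.6520273213586538 blank front 0.6519697773068277
440 fence face 0.6501928447402121 blank front 0.6504359455259868
```

{"op": "move_arm", "data": {"plan": [[0.7, 1, 0, 0, 0, 0, 0], [0.7, 2, 0, 0, 0, 0, 0]]}}

```text
clock: 5.3
position: [0.5915, -0.1673, 0.0066]
ee_rot: [0.001, 1.0, -0.017, 0.001]
wrist_force: [-11.6, -1.4, 9.4]
gripper_width: 0.704
```

{"op": "move_arm", "data": {"plan": [[0.7, 1, 0, 0, 0, 0, 0], [0.7, 1, 0, 0, 0, 0, 0]]}}

```text
clock: 5.55
position: [0.5915, -0.1672, 0.0066]
ee_rot: [0.001, 1.0, -0.017, 0.0]
wrist_force: [-8.0, -1.3, 6.1]
gripper_width: 0.696
```

Contact: 8–12 N with the fence at TCP x = 0.5915. Now I back off, lift, shut the jaws and move round to the blank's right end.

{"op": "move_arm", "data": {"plan": [[0.7, -20, 0, 0, 0, 0, 0], [0.7, -20, 0, 0, 0, 0, 0], [0.5, -20, 0, -60, 0, 0, 0], [0.0, 0, 50, -80, 0, 0, 0], [0.0, 38, 105, -80, 0, 0, 0]]}}

```text
clock: 6.18
position: [0.6254, -0.2712, 0.0898]
ee_rot: [0.002, 1.0, -0.017, 0.002]
wrist_force: [0.5, 1.0, -0.8]
gripper_width: 0.079
```

```bash
python3 - <<'E'
from h import *
s=manip.read_state();print(s["position"],s["ee_rot"],s["wrist_force"],s["gripper_width"])
for n in ("wrist","top","scene"):
  f=manip.grab_frame(n); [print(b) for b in blanks(f)]
  cv2.imwrite(f"pics/{n}4.png",f["color"][:,:,::-1])
E
```

```text
[ 0.62541314 -0.27123543  0.08975047] [ 0.00159811  0.99985985 -0.01653783  0.00205767] [ 0.49159152  0.97546048 -0.77435431] 0.07852852308170422
(array([ 632.2, -167.1]), 121.1, 45.6, np.float32(-0.034), np.int32(13446), 0.0405)
(array([ 625.4, -167.2]), 114.7, 48.7, np.float32(-0.04), np.int32(421), 0.0404)
(array([ 631.4, -154.6]), 136.9, 50.3, np.float32(-0.034), np.int32(446), 0.0386)
(array([505.3,  71.4]), 82.8, 55.7, np.float32(0.469), np.int32(349), 0.0383)
```

View pics/wrist4.png

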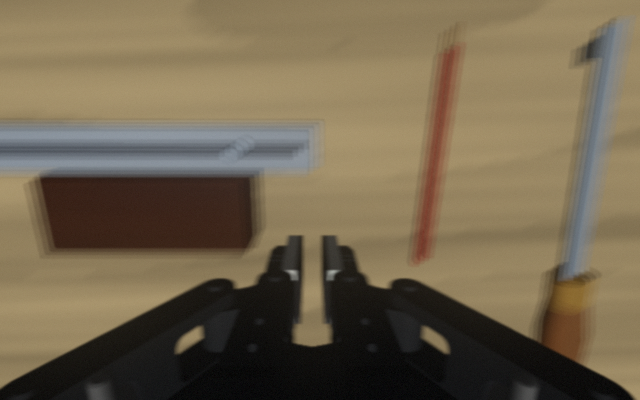

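The blurred wrist view has the blank against the fence, with its right end at column 255. The shut fingers are clear to its right and the pencil is clear of them. Lower and push along the fence.

{"op": "move_arm", "data": {"plan": [[0.0, 0, 0, 50, 0, 0, 0], [0.0, 0, 0, 80, 0, 0, 0], [0.0, 0, 0, 83, 0, 0, 0], [0.0, 0, -10, 83, 0, 0, 0], [0.0, 0, -20, 83, 0, 0, 0]]}}

```text
clock: 6.95
position: [0.6273, -0.2521, 0.0056]
ee_rot: [0.002, 1.0, -0.018, 0.003]
wrist_force: [0.6, -0.3, 0.1]
gripper_width: 0.001
```

{"op": "move_arm", "data": {"plan": [[0.0, 0, -10, 0, 0, 0, 0], [0.0, 0, -20, 0, 0, 0, 0], [0.0, 0, -30, 0, 0, 0, 0], [0.0, 0, -40, 0, 0, 0, 0], [0.0, 0, -50, 0, 0, 0, 0]]}}

```text
clock: 7.58
position: [0.6291, -0.2015, 0.0054]
ee_rot: [0.002, 1.0, -0.018, 0.003]
wrist_force: [0.4, -1.1, 1.7]
gripper_width: -0.004
```

```bash
python3 - <<'E'
from h import *
s=manip.read_state();print(s["position"],s["ee_rot"],s["wrist_force"],s["gripper_width"])
for n in ("wrist",):
  f=manip.grab_frame(n); [print(b) for b in blanks(f)]
  cv2.imwrite(f"pics/{n}5.png",f["color"][:,:,::-1])
E
```

```text
[ 0.62905686 -0.20151835  0.00538368] [ 0.00186945  0.99983409 -0.0179397   0.00254378] [ 0.41740653 -1.12960453  1.7092459 ] -0.004264265392024811
(array([ 630.2, -132.4]), 110.0, 53.7, np.float32(-0.037), np.int32(23083), 0.0406)
(array([ 610.7, -156.2]), 16.2, 5.1, np.float32(0.568), np.int32(362), 0.0406)
```

View pics/wrist5.png

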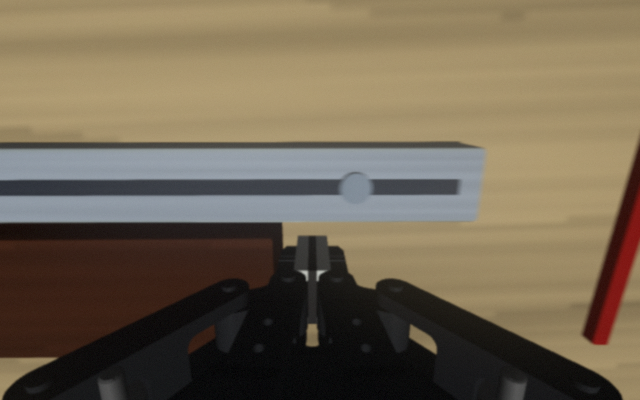

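{"op": "move_arm", "data": {"plan": [[0.0, 0, -12, 0, 0, 0, 0], [0.0, 0, -24, 0, 0, 0, 0], [0.0, 0, -36, 0, 0, 0, 0], [0.0, 0, -48, 0, 0, 0, 0], [0.0, 0, -60, 0, 0, 0, 0]]}}

```text
clock: 8.25
position: [0.6311, -0.1395, 0.0051]
ee_rot: [0.002, 1.0, -0.018, 0.002]
wrist_force: [-0.7, -1.5, 1.7]
gripper_width: -0.003
```

{"op": "move_arm", "data": {"plan": [[0.0, 0, -12, 0, 0, 0, 0], [0.0, 0, -24, 0, 0, 0, 0], [0.0, 0, -36, 0, 0, 0, 0], [0.0, 0, -48, 0, 0, 0, 0], [0.0, 0, -60, 0, 0, 0, 0]]}}

```text
clock: 8.88
position: [0.6332, -0.0787, 0.0049]
ee_rot: [0.002, 1.0, -0.018, 0.002]
wrist_force: [0.5, -2.1, 1.2]
gripper_width: -0.002
```

```bash
python3 - <<'E'
from h import *
s=manip.read_state();print(s["position"],s["ee_rot"],s["wrist_force"],s["gripper_width"])
f=manip.grab_frame("scene"); [print(b) for b in blanks(f)]
cv2.imwrite("pics/s6.png",cv2.resize(f["color"][80:280,200:500,::-1],None,fx=2.5,fy=2.5))
E
```

```text
[ 0.63322017 -0.07873369  0.00492158] [ 0.00162131  0.99984004 -0.01766231  0.00230287] [ 0.54871828 -2.10229561  1.19589788] -0.0019319288645964423
(array([636.1,   5.3]), 135.9, 50.8, np.float32(-0.028), np.int32(525), 0.039)
(array([505.6,  71.3]), 82.3, 56.2, np.float32(0.469), np.int32(352), 0.0383)
```

View pics/s6.png

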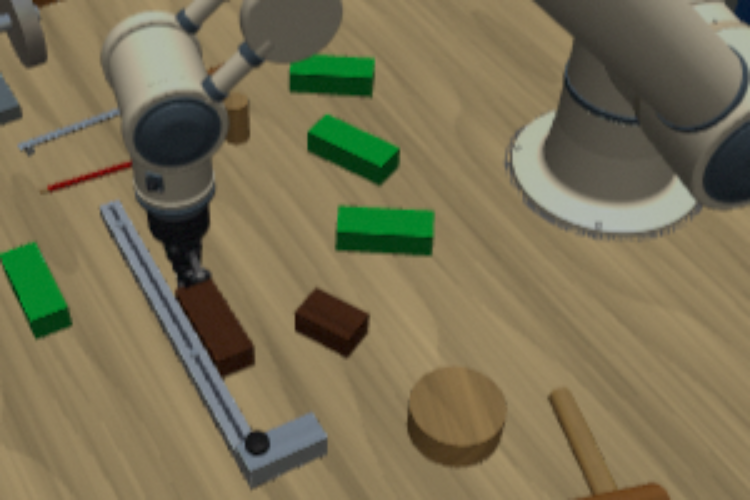

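The scene view shows the blank sliding along the fence and still square, about 115 mm short of the stop. The short blank hasn't been disturbed.

{"op": "move_arm", "data": {"plan": [[0.0, 0, -12, 0, 0, 0, 0], [0.0, 0, -24, 0, 0, 0, 0], [0.0, 0, -36, 0, 0, 0, 0], [0.0, 0, -48, 0, 0, 0, 0], [0.0, 0, -60, 0, 0, 0, 0]]}}

```text
clock: 9.55
position: [0.6352, -0.0165, 0.0047]
ee_rot: [0.001, 1.0, -0.017, 0.002]
wrist_force: [0.1, -1.1, 1.1]
gripper_width: 0.0
```

{"op": "move_arm", "data": {"plan": [[0.0, 0, -12, 0, 0, 0, 0], [0.0, 0, -24, 0, 0, 0, 0], [0.0, 0, -32, 0, 0, 0, 0], [0.0, 0, -38, 0, 0, 0, 0], [0.0, 0, -42, 0, 0, 0, 0]]}}

```text
clock: 10.18
position: [0.6367, 0.0257, 0.0046]
ee_rot: [0.001, 1.0, -0.017, 0.002]
wrist_force: [0.4, -1.9, 2.1]
gripper_width: 0.004
```

{"op": "move_arm", "data": {"plan": [[0.0, 0, -1.5, 0, 0, 0, 0], [0.0, 0, -3, 0, 0, 0, 0], [0.0, 0, -4.5, 0, 0, 0, 0]]}}

```text
clock: 10.55
position: [0.6369, 0.0301, 0.0046]
ee_rot: [0.001, 1.0, -0.017, 0.002]
wrist_force: [0.5, -2.2, 0.9]
gripper_width: 0.003
```

```bash
python3 - <<'E'
from h import *
s=manip.read_state();print(s["position"],s["ee_rot"],s["wrist_force"],s["gripper_width"])
f=manip.grab_frame("top"); [print(b) for b in blanks(f)]
f=manip.grab_frame("scene"); [print(b) for b in blanks(f)]
cv2.imwrite("pics/s7.png",cv2.resize(f["color"][160:280,250:370,::-1],None,fx=5,fy=5))
E
```

```text
[0.63685841 0.03006631 0.00459895] [ 0.00141479  0.99984494 -0.01742006  0.0021524 ] [ 0.45303691 -2.18588919  0.90261109] 0.0026677994243098817
(array([505.3,  71.4]), 82.2, 57.0, np.float32(0.45), np.int32(355), 0.0384)
(array([639.5, 112.8]), 133.1, 50.3, np.float32(-0.028), np.int32(589), 0.0388)
```

View pics/s7.png

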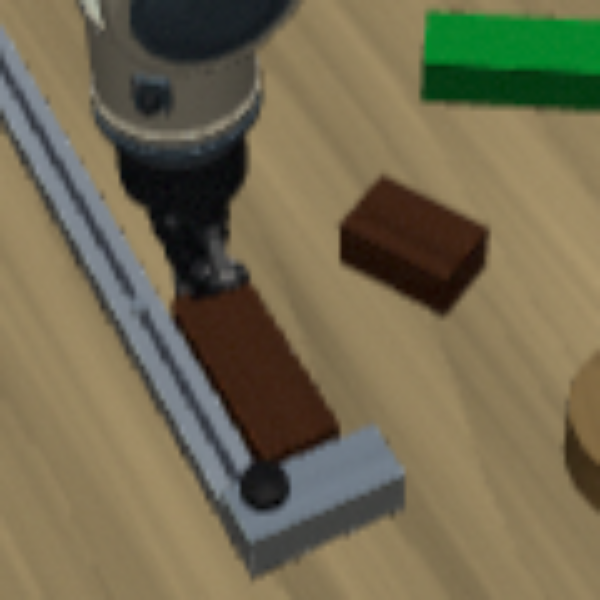

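The blank is only a few millimetres short of the stop, so I step in until there is contact.

{"op": "move_arm", "data": {"plan": [[0.0, 0, -1, 0, 0, 0, 0], [0.0, 0, -2, 0, 0, 0, 0], [0.0, 0, -3, 0, 0, 0, 0]]}}

```text
clock: 11.02
position: [0.637, 0.0333, 0.0046]
ee_rot: [0.001, 1.0, -0.017, 0.002]
wrist_force: [0.1, -1.8, 1.2]
gripper_width: 0.003
```

{"op": "move_arm", "data": {"plan": [[0.0, 0, -1, 0, 0, 0, 0], [0.0, 0, -2, 0, 0, 0, 0]]}}

```text
clock: 11.28
position: [0.637, 0.0353, 0.0046]
ee_rot: [0.001, 1.0, -0.017, 0.002]
wrist_force: [-0.5, -1.8, 0.8]
gripper_width: -0.001
```

{"op": "move_arm", "data": {"plan": [[0.0, 0, -1, 0, 0, 0, 0], [0.0, 0, -1, 0, 0, 0, 0]]}}

```text
clock: 11.52
position: [0.637, 0.0365, 0.0045]
ee_rot: [0.001, 1.0, -0.017, 0.002]
wrist_force: [0.3, -0.6, 0.2]
gripper_width: 0.005
```

{"op": "move_arm", "data": {"plan": [[0.0, 0, -1, 0, 0, 0, 0], [0.0, 0, -2, 0, 0, 0, 0]]}}

```text
clock: 11.78
position: [0.6368, 0.037, 0.0045]
ee_rot: [0.002, 1.0, -0.017, 0.002]
wrist_force: [-3.5, -22.3, 3.0]
gripper_width: -0.001
```

{"op": "move_arm", "data": {"plan": [[0.0, 0, -1, 0, 0, 0, 0], [0.0, 0, -1.5, 0, 0, 0, 0]]}}

```text
clock: 12.02
position: [0.6367, 0.0369, 0.0046]
ee_rot: [0.003, 1.0, -0.017, 0.002]
wrist_force: [-2.6, -20.0, 3.0]
gripper_width: -0.003
```

Seated on the stop at about 20 N. Now I back off, go round to the robot side and give one gentle squaring push in +x.

{"op": "move_arm", "data": {"plan": [[0.0, 0, 20, 0, 0, 0, 0], [0.0, 0, 20, 0, 0, 0, 0], [0.0, 0, 20, -50, 0, 0, 0], [0.3, -10, 0, -85, 0, 0, 0], [0.7, -64, -30, -85, 0, 0, 0]]}}

```text
clock: 12.65
position: [0.577, 0.0698, 0.0918]
ee_rot: [0.003, 1.0, -0.018, 0.006]
wrist_force: [0.4, 1.8, -0.8]
gripper_width: 0.414
```

{"op": "move_arm", "data": {"plan": [[0.7, 0, -34, 0, 0, 0, 0], [0.7, 0, -36, 0, 0, 0, 0], [0.7, 0, -36, 0, 0, 0, 0]]}}

```text
clock: 13.02
position: [0.5785, 0.1057, 0.0916]
ee_rot: [0.003, 1.0, -0.018, 0.006]
wrist_force: [-0.2, -0.9, 0.4]
gripper_width: 0.702
```

```bash
python3 - <<'E'
from h import *
s=manip.read_state();print(s["position"],s["ee_rot"],s["wrist_force"],s["gripper_width"])
f=manip.grab_frame("wrist"); [print(b) for b in blanks(f)]
cv2.imwrite("pics/w8.png",f["color"][:,:,::-1])
E
```

```text
[0.57853738 0.10569353 0.09158397] [ 0.00286579  0.99982251 -0.01774713  0.00563718] [-0.21415081 -0.88776829  0.4019649 ] 0.7016869537349406
(array([636.1, 116.6]), 128.4, 48.6, np.float32(-0.035), np.int32(18505), 0.0407)
(array([499.8,  79.3]), 54.9, 52.0, np.float32(0.478), np.int32(3178), 0.0407)
```

View pics/w8.png

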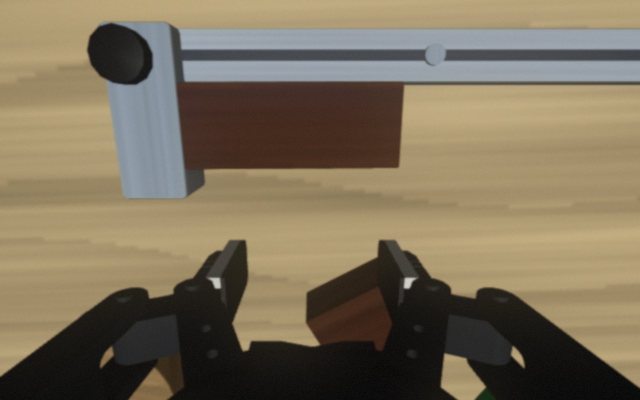

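The wrist view shows the blank in the corner, with its end at column 182 on the stop and its side at row 83 along the fence. I confirm with a light push.

{"op": "move_arm", "data": {"plan": [[0.7, 0, 0, 50, 0, 0, 0], [0.7, 0, 0, 85, 0, 0, 0], [0.7, 6, 0, 85, 0, 0, 0], [0.7, 12, 0, 85, 0, 0, 0], [0.7, 17, 0, 85, 0, 0, 0]]}}

```text
clock: 13.7
position: [0.5981, 0.104, 0.0083]
ee_rot: [0.003, 1.0, -0.018, 0.007]
wrist_force: [0.2, -0.2, 0.4]
gripper_width: 0.696
```

{"op": "move_arm", "data": {"plan": [[0.7, 1.5, 0, 0, 0, 0, 0], [0.7, 3, 0, 0, 0, 0, 0]]}}

```text
clock: 13.95
position: [0.601, 0.1039, 0.009]
ee_rot: [0.003, 1.0, -0.018, 0.007]
wrist_force: [-4.9, 0.5, 6.1]
gripper_width: 0.698
```

{"op": "move_arm", "data": {"plan": [[0.7, 1, 0, 0, 0, 0, 0], [0.7, 2, 0, 0, 0, 0, 0]]}}

```text
clock: 14.2
position: [0.601, 0.1039, 0.0089]
ee_rot: [0.003, 1.0, -0.018, 0.005]
wrist_force: [-14.2, 1.3, 11.9]
gripper_width: 0.703
```

Firm contact at x = 0.601, as predicted from the first fence contact (0.6007). Retreat and check.

{"op": "move_arm", "data": {"plan": [[0.7, -10, 0, 0, 0, 0, 0], [0.7, -22, 0, 0, 0, 0, 0], [0.7, -22, 0, -50, 0, 0, 0], [0.7, -22, 0, -100, 0, 0, 0], [0.7, -22, 0, -130, 0, 0, 0]]}}

```text
clock: 14.82
position: [0.5778, 0.1056, 0.1411]
ee_rot: [0.003, 1.0, -0.018, 0.006]
wrist_force: [0.7, 0.3, -0.1]
gripper_width: 0.695
```

```bash
python3 - <<'E'
from h import *
s=manip.read_state();print(s["position"],s["wrist_force"],s["clock"])
f=manip.grab_frame("wrist"); [print(b) for b in blanks(f)]
cv2.imwrite("pics/w9.png",f["color"][:,:,::-1])
P=cloud(f);z=P[...,2]
Q=P[(z>.034)&(z<.046)&(P[...,1]>.172)&(P[...,0]>.59)]; h=cv2.cvtColor(f["color"],cv2.COLOR_RGB2HSV)
m=(h[...,1]<70)&(z>.034)&(z<.046)&(P[...,1]>.15)&(P[...,0]>.57)
r=cv2.minAreaRect((P[m][:,:2]*1000).astype(np.float32));print("stop",cv2.boxPoints(r).round(1).tolist())
m=(h[...,1]<70)&(z>.018)&(z<.032)&(P[...,1]<.04)&(P[...,0]>.63)
r=cv2.minAreaRect((P[m][:,:2]*1000).astype(np.float32));print("fence",cv2.boxPoints(r).round(1).tolist())
f=manip.grab_frame("scene"); [print(b) for b in blanks(f)]
cv2.imwrite("pics/s9.png",f["color"][:,:,::-1])
E
```

```text
[0.57781928 0.10558404 0.14106555] [ 0.74068303  0.34074543 -0.10293343] 14.825
(array([637.4, 116.5]), 129.0, 49.0, np.float32(-0.036), np.int32(11961), 0.0407)
(array([498.8,  74.3]), 63.9, 52.4, np.float32(0.462), np.int32(3341), 0.0407)
stop [[581.5, 188.6999969482422], [676.5, 144.10000610351562], [748.2999877929688, 296.79998779296875], [653.2999877929688, 341.5]]
fence [[653.5, -146.0], [683.7000122070312, -147.10000610351562], [690.2000122070312, 39.79999923706055], [660.0, 40.900001525878906]]
(array([501.6,  80.9]), 62.1, 57.7, np.float32(0.469), np.int32(247), 0.0383)
(array([640.5, 116.8]), 126.9, 50.3, np.float32(-0.039), np.int32(595), 0.039)
```

View pics/w9.png

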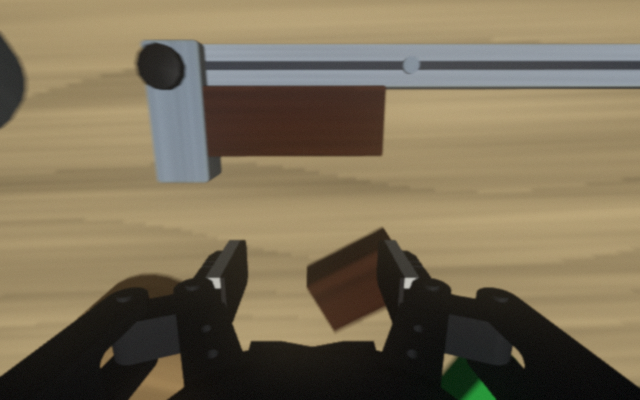

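View pics/s9.png

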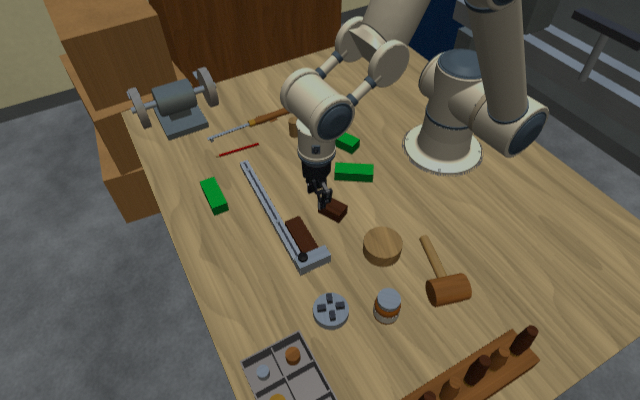

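```bash
python3 -c "
from bench import manip
print(manip.sign_off())"
```

```text
the job is handed in; nothing more can be done
None
```

The longer blank is in the corner, with its side flush along the fence and its end against the stop, and the job is handed in. It took about 15 s of the 64 s allowed.

I squared the blank against the fence with both open fingers. I then slid it along the fence with the shut fingers until it met the end stop at about 20 N. A final light push towards the fence (about 14 N) met firm contact at x = 0.601 m, matching the 0.6007 m predicted from the first fence contact.

Last checks, after the arm had retreated:
- **Fence:** the wrist camera put the blank's side within about 0.5 mm of the fence face. Its yaw was -0.036 rad against the fence's -0.035 rad.
- **End stop:** no gap shows in the picture, and contact was felt. My last measurement of the stop face from the wrist view failed because the fit came out skewed. This side therefore rests on the contact force, the picture and the earlier camera fits.
- **Camera disagreement:** the top and scene cameras differed by about 3–5 mm in absolute position. I relied on contact and same-camera comparisons instead.
- **Everything else:** the shorter blank measured where it started. I checked the other bystanders only by eye; none looked moved. The robot was touching nothing at hand-in.

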